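Clear the lab bench

TASK

Clear the bench after the test series: stand the two amber bottles in the red tray and the two white bottles in the blue tray, one bottle to each bay, set down gently and kept upright, and put the empty vial with the yellow cap into the yellow waste bin through its sprung flap. Leave the beaker and the dish where they are.

Things in the scene. Friction and masses are not known exactly. Their poses are not given: they have to be found in the camera images.
- amber_1: Amber (brown) glass bottle with a red cap and a paper label, one of two alike. 100 mm tall overall; straight round body 44 mm in diameter from the foot up to about 60 mm, then a shoulder and a narrower neck and cap. About 160 g. Stands upright on the bench at the start. Origin: centre of the underside, z up the bottle. Grip the body from above at about 50 mm height.
- amber_2: Amber (brown) glass bottle with a red cap and a paper label, one of two alike. 100 mm tall overall; straight round body 44 mm in diameter from the foot up to about 60 mm, then a shoulder and a narrower neck and cap. About 160 g. Stands upright on the bench at the start. Origin: centre of the underside, z up the bottle. Grip the body from above at about 50 mm height.
- white_1: White plastic bottle with a blue cap, one of two alike. 100 mm tall overall; straight round body 44 mm in diameter from the foot up to about 60 mm, then a shoulder and a narrower neck and cap. About 160 g. Stands upright on the bench at the start. Origin: centre of the underside, z up the bottle. Grip the body from above at about 50 mm height.
- white_2: White plastic bottle with a blue cap, one of two alike. 100 mm tall overall; straight round body 44 mm in diameter from the foot up to about 60 mm, then a shoulder and a narrower neck and cap. About 160 g. Stands upright on the bench at the start. Origin: centre of the underside, z up the bottle. Grip the body from above at about 50 mm height.
- vial: Empty clear vial with a yellow cap: a plain cylinder 32 mm in diameter, 80 mm tall, the cap being its top 14 mm. About 70 g. Stands upright at the start. Origin: centre of the underside, z up the vial.
- red_tray: Red plastic storage tray, fixed, open on top: 84 mm (its x) by 194 mm (its y), 25 mm high; walls, floor and divider 5 mm thick. A divider 22 mm high across the middle makes two bays side by side along its y, each 74 mm (x) by 89 mm (y) inside, centred 47 mm either side of the tray's centre; a bay holds one bottle. Origin: centre of the underside, z up.
- blue_tray: Blue plastic storage tray, fixed, open on top: 84 mm (its x) by 194 mm (its y), 25 mm high; walls, floor and divider 5 mm thick. A divider 22 mm high across the middle makes two bays side by side along its y, each 74 mm (x) by 89 mm (y) inside, centred 47 mm either side of the tray's centre; a bay holds one bottle. Origin: centre of the underside, z up.
- waste_bin: Yellow waste bin, fixed, 150 mm (its x) by 170 (y), 190 high. Mid-top is a mouth 90 mm (x) by 120 (y), closed by a level grey sprung flap, hinged at the mouth's +x edge; a push from above (under 1 N) swings it down inside, up to 1.4 rad; it springs shut. A vial pushed upright 50 mm through the middle and let go drops in. Fingers spread along y fit the mouth. Origin: centre of underside, z up.
- beaker: Empty glass beaker, 72 mm in diameter, 90 mm tall, standing loose on the bench. Leave it alone. Origin: centre of the underside.
- dish: White ceramic dish, 90 mm in diameter, 40 mm tall, standing loose on the bench. Leave it alone. Origin: centre of the underside.

How it is judged (in metres and radians):
At the end, for the whole second after the job is handed in: Amber bottles in the red tray, white ones in the blue: on its floor (underside < 12 mm above the tray's), centre within 40 x 90 mm of its middle, tilt < 0.1 rad; vial inside the bin, its origin < 120 mm above the bin's underside; all at rest (x of amber_1 in the frame of red_tray between -0.04 and 0.04 m and y of amber_1 in the frame of red_tray between -0.09 and 0.09 m and z of amber_1 in the frame of red_tray between -0.01 and 0.012 m and angle between each of amber_1, amber_2, white_1, white_2's own z axis and vertical below 0.1 rad and linear speed of each of amber_1, amber_2, white_1, white_2 below 0.03 m/s and x of amber_2 in the frame of red_tray between -0.04 and 0.04 m and y of amber_2 in the frame of red_tray between -0.09 and 0.09 m and z of amber_2 in the frame of red_tray between -0.01 and 0.012 m and x of white_1 in the frame of blue_tray between -0.04 and 0.04 m and y of white_1 in the frame of blue_tray between -0.09 and 0.09 m and z of white_1 in the frame of blue_tray between -0.01 and 0.012 m and x of white_2 in the frame of blue_tray between -0.04 and 0.04 m and y of white_2 in the frame of blue_tray between -0.09 and 0.09 m and z of white_2 in the frame of blue_tray between -0.01 and 0.012 m and x of vial in the frame of waste_bin between -0.075 and 0.075 m and y of vial in the frame of waste_bin between -0.085 and 0.085 m and z of vial in the frame of waste_bin between -0.01 and 0.12 m and linear speed of vial below 0.05 m/s); the robot touches nothing.
It fails at once if the beaker or the dish is shifted by more than 30 mm or tipped (distance of any of beaker, dish from where it was at the start of the episode above 0.03 m or angle between any of beaker, dish's own z axis and vertical above 0.4 rad).
It fails at once if a bottle is tipped by more than 0.8 rad (angle between any of amber_1, amber_2, white_1, white_2's own z axis and vertical above 0.8 rad).
It fails at once if a bottle comes down into its tray at more than 0.5 m/s, as when dropped ((x of amber_1 in the frame of red_tray between -0.04 and 0.04 m and y of amber_1 in the frame of red_tray between -0.09 and 0.09 m and z of amber_1 in the frame of red_tray between -0.01 and 0.04 m and linear speed of amber_1 above 0.5 m/s) or (x of amber_2 in the frame of red_tray between -0.04 and 0.04 m and y of amber_2 in the frame of red_tray between -0.09 and 0.09 m and z of amber_2 in the frame of red_tray between -0.01 and 0.04 m and linear speed of amber_2 above 0.5 m/s) or (x of white_1 in the frame of blue_tray between -0.04 and 0.04 m and y of white_1 in the frame of blue_tray between -0.09 and 0.09 m and z of white_1 in the frame of blue_tray between -0.01 and 0.04 m and linear speed of white_1 above 0.5 m/s) or (x of white_2 in the frame of blue_tray between -0.04 and 0.04 m and y of white_2 in the frame of blue_tray between -0.09 and 0.09 m and z of white_2 in the frame of blue_tray between -0.01 and 0.04 m and linear speed of white_2 above 0.5 m/s)).
It also fails if it takes over 128 s, if anything falls off the work surface, if the arm or the gripper's body presses on something with over 40 N, if the wrist force passes 120 N, or if a joint passes its speed limit or range.

ROBOT

A 6-joint arm with a two-finger parallel gripper is mounted at the origin on the work surface. World frame = base frame: x ahead of the robot, y to its left, z up, the work surface at z = 0. Lengths are in m, angles in degrees, forces in N, time in s.
With the tool pointing down it reaches from about 0.25 to 0.8 m from the base axis. Payload 3.9 kg.
Tool frame: the origin (TCP) lies midway between the tips of the shut fingers; the grasp point (between the pads) lies 19 mm behind it; z points along the fingers, y is the line along which they close (so a half turn about z gives the same grasp; the last joint's range is limited). The gripper opens to 85 mm and grips with 20 to 120 N. Pads are 22 mm wide; open, the fingers measure 114 mm over their backs; the gripper's body (76 mm by 85 mm) begins 54 mm behind the grasp point. The pads swing forward as they close: fully open they stand 13 mm farther back than shut.
Start: joints at [-71.849, 14.897, -7.913, 67.191, 0, 90], TCP at [0.164, -0.499, 0.231] pointing down, gripper open.
Joint ranges: [-159.42, 159.42], [-47.68, 98.78], [-73.54, 78.23], [-108.79, 121.32], [-90, 84.71], [-180, 180]. Speed limits (degrees/s): [147.25, 147.25, 180, 180, 180, 180].

INTERFACE

Orientations are given as a 3x3 rotation matrix whose columns are the frame's x, y, z axes.
In Python, from rig import manip gives the robot as it stands.
- The arm moves only by the shell command python3 -m handwheel 'ROWS' [OPENING] [FORCE]. ROWS is JSON, a list that holds one entry, the list of rows, each a list of 6 numbers: the shift along the world's x, y, z in m, then the turn, a rotation vector about the world's x, y, z in degrees. In form: [[[dx, dy, dz, wx, wy, wz], ...]]. A call has 1 to 20 rows; each row is the pose to reach, as a shift and turn from the pose commanded when the call began; what a row does not reach only later rows make up. A row lasts 1/12 s, in which the tool goes at most 41.7 mm and 7.16 degrees, less where a joint would pass 70% of its speed; a pose out of reach is approached as far as the arm can. A call with a gripper value outside its range is refused whole. OPENING is the closure, from -1 (fully open) to 1 (shut), set as the call begins (- or left out, the last holds). The fingers move at their own pace and stop on an object; FORCE is the grip in N (left out, the last holds). Time passes only in rows, so rows that repeat a pose let the fingers close. It gives the time, the measured TCP pose, the force, the opening and the grip force at its end, in the units of the state.
- manip.sense(): the state, without advancing time (a new reading comes with each control period).
- manip.snapshot(name): name is "scene" or "top" or "wrist"; returns a dict with "image" (384x512x3 uint8, red, green, blue), "depth" (384x512 float32, m along the optical axis (not along the pixel's ray), 0 where there is no reading), "camera_matrix" (3x3 intrinsics, pixels), "eye" and "rotation" of the camera in the world. Camera axes: x right, y down, z forward; pixel columns grow to the right and rows downward; lengths in m; the calibration is good to about 2 mm. A picture is of the moment at which its call begins.
- manip.hand_in(): hands the job in; it is judged then, once.
The state is a dict: "time_s": time; "q": joint angles; "qvel": joint speeds; "effort": joint torques, N m; "eef_pos": TCP position; "eef_rot": TCP orientation; "force": force on the tool from outside, world axes, zero at the start; "wrist_torque": the same for the moment, N m; "grip_width": finger opening in m; "finger_force": force on a finger pad.
Only numpy, scipy, OpenCV 4.12 (cv2) and the standard library are available. Lean on these libraries where they do the work, as an engineer would, in place of code of your own. Each camera call takes 0.05 s, during which the arm holds its last target. There are 200 camera calls.

## Working session

There is one attempt and no reset: what is moved stays moved. The work goes in short steps, Python scripts to look and compute and a shell command to move; the robot and the scene stay as the last step left them, time stands still between calls to the robot, and variables do not carry over. Pictures are saved under pics/ and viewed, at most 14 in all, crops included, and the job is handed in when it is done.

```bash
ls; mkdir -p pics; cat > h.py <<'E'
import numpy as np, cv2
from rig import manip
def snap(n, f):
    s=manip.snapshot(n); cv2.imwrite('pics/'+f,cv2.cvtColor(s['image'],cv2.COLOR_RGB2BGR)); np.savez('pics/'+f[:-4]+'.npz',**s); return s
def cloud(s):
    K=np.array(s['camera_matrix']);d=s['depth'];v,u=np.mgrid[:d.shape[0],:d.shape[1]]
    p=np.stack([(u-K[0,2])/K[0,0]*d,(v-K[1,2])/K[1,1]*d,d],-1)
    return p@np.array(s['rotation']).T+np.array(s['eye'])
E
python3 - <<'E'
from h import *
for n in('top','scene'):
    s=snap(n,n+'0.png'); print(n,s['eye'],np.round(s['rotation'],3).tolist(),s['camera_matrix'][0][0])
st=manip.sense(); print(st)
E
```

```text
pics
top [0.41625676 0.0056776  0.91374955] [[-0.011, -0.99, 0.138], [-1.0, 0.011, 0.003], [-0.004, -0.138, -0.99]] 351.3135653262517
scene [ 0.9116941  -0.54877426  1.02275722] [[0.819, 0.475, -0.322], [0.574, -0.686, 0.448], [-0.008, -0.552, -0.834]] 433.0399969830196
{'time_s': 0.1, 'q': array([-7.18503401e+01,  1.49319326e+01, -7.97773639e+00,  6.71885834e+01,
       -3.03020041e-04,  9.00010890e+01]), 'qvel': array([ 0.04622251, -0.1257488 ,  0.1604554 ,  0.07710802, -0.02730213,
       -0.00809485]), 'effort': array([ 1.11691588e-03, -4.06509554e+01,  2.54527348e+01,  1.00716783e-02,
        1.93836054e-04, -6.14676566e-06]), 'eef_pos': array([ 0.16335092, -0.49831523,  0.23055261]), 'eef_rot': array([[ 9.50252020e-01,  3.11481634e-01, -5.39194416e-04],
       [ 3.11482100e-01, -9.50250625e-01,  1.62786018e-03],
       [-5.32128250e-06, -1.71482683e-03, -9.99998530e-01]]), 'force': array([0.65974664, 0.25684495, 0.4160165 ]), 'wrist_torque': array([ 0.00948367, -0.01495729,  0.05612595]), 'finger_force': 0.0, 'grip_width': 0.08541300149524268}
```

View pics/top0.png

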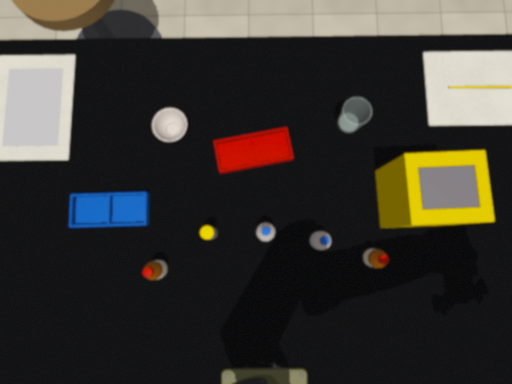

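View pics/scene0.png

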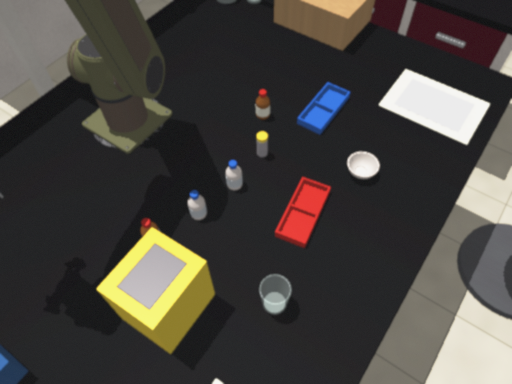

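The top view shows +x up and +y left. The amber bottles are at (155,270) and (376,258), the white ones at (265,231) and (320,240), and the vial at (207,232). The red tray is at (254,150), the blue tray at (110,210), the bin at (435,190), the beaker at (355,112) and the dish at (170,125). The scene view shows the same layout.

```bash
python3 - <<'E'
from h import *
np.set_printoptions(precision=4,suppress=True)
for n in('top','scene'):
    s=dict(np.load(f'pics/{n}0.npz')); P=cloud(s); hsv=cv2.cvtColor(s['image'],cv2.COLOR_RGB2HSV)
    h,S,V=[hsv[...,i].astype(int) for i in range(3)]; z=P[...,2]
    ok=(s['depth']>0)&(np.abs(P[...,0]-.45)<.4)&(np.abs(P[...,1])<.6)
    C={'red':((h<6)|(h>174))&(S>150)&(V>80),'blue':(h>95)&(h<125)&(S>130)&(V>80),'yellow':(h>22)&(h<35)&(S>130)&(V>80)}
    print(n,'bench z',np.median(z[ok&(V<30)]))
    for c,m in C.items():
        k,L,st,_=cv2.connectedComponentsWithStats((m&ok).astype(np.uint8))
        for i in range(1,k):
            if st[i,4]<12: continue
            p=P[L==i]; zt=np.percentile(p[:,2],90)
            q=p[p[:,2]>zt-.008]; r=cv2.minAreaRect(q[:,:2].astype(np.float32))
            print(c,st[i,4],'ztop %.3f'%zt,'med',np.median(q,0),'rect',np.round(r[0],4),np.round(r[1],3),'%.1f'%r[2])
    # tall blobs on bench
    m=ok&(z>.02)&(z<.2)&(P[...,0]>.2)
    k,L,st,_=cv2.connectedComponentsWithStats(m.astype(np.uint8))
    for i in range(1,k):
        if st[i,4]<30: continue
        p=P[L==i]; zt=np.percentile(p[:,2],97)
        (c,r)=cv2.minEnclosingCircle(p[p[:,2]>zt-.01][:,:2].astype(np.float32))
        print('blob',st[i],'ztop %.3f'%zt,'circ',np.round(c,4),'%.3f'%r)
E
```

```text
top bench z -0.00024886467075924124
red 2697 ztop 0.024 med [0.65   0.0207 0.0243] rect [0.6478 0.0202] [0.085 0.194] 10.2
red 70 ztop 0.101 med [ 0.3686 -0.2756  0.099 ] rect [ 0.3689 -0.2766] [0.02  0.017] 75.4
red 83 ztop 0.101 med [0.3453 0.262  0.0995] rect [0.3458 0.2626] [0.017 0.021] 26.1
blue 2832 ztop 0.024 med [0.4975 0.3909 0.0242] rect [0.4958 0.3913] [0.084 0.196] 1.1
blue 50 ztop 0.102 med [ 0.436  -0.0087  0.0998] rect [ 0.436  -0.0077] [0.016 0.016] 89.3
blue 50 ztop 0.101 med [ 0.4129 -0.1417  0.0997] rect [ 0.414  -0.1425] [0.016 0.016] 1.2
yellow 51 ztop 0.011 med [ 0.819  -0.5644  0.0084] rect [ 0.8199 -0.5557] [0.006 0.087] 0.6
yellow 5876 ztop 0.191 med [ 0.5163 -0.3851  0.1896] rect [ 0.5201 -0.388 ] [0.15  0.173] 1.8
yellow 202 ztop 0.082 med [0.4344 0.1302 0.0799] rect [0.4345 0.1314] [0.031 0.028] 89.6
blob [339  97  33  35 688] ztop 0.091 circ [ 0.7246 -0.2352] 0.036
blob [153 108  34  34 445] ztop 0.042 circ [0.7128 0.236 ] 0.045
blob [214 128  79  44 508] ztop 0.028 circ [0.6475 0.0209] 0.104
blob [ 378  151  117   77 7768] ztop 0.192 circ [ 0.5196 -0.38
[... 1053 characters left out ...]
37] 35.1
yellow 5597 ztop 0.192 med [ 0.4971 -0.3696  0.1912] rect [ 0.5185 -0.3871] [0.153 0.171] 1.8
blob [297  82  53  48 361] ztop 0.030 circ [0.4935 0.3914] 0.107
blob [256  89  14  27 290] ztop 0.102 circ [0.345  0.2631] 0.012
blob [256 131  12  23 210] ztop 0.084 circ [0.4319 0.13  ] 0.019
blob [348 152  31  26 389] ztop 0.044 circ [0.7093 0.2365] 0.046
blob [226 160  16  27 337] ztop 0.102 circ [ 0.4336 -0.0091] 0.011
blob [275 177  55  68 467] ztop 0.030 circ [0.6475 0.0212] 0.105
blob [188 190  18  27 360] ztop 0.102 circ [ 0.411  -0.1437] 0.011
blob [  96  218  118  133 8395] ztop 0.194 circ [ 0.5194 -0.3874] 0.113
blob [259 274  32  38 702] ztop 0.093 circ [ 0.7244 -0.2341] 0.037
```

Both cameras agree within 2 mm, and the sizes match (tray 84x194, bin 150x170, cap heights 0.10 and 0.08). Starting with the right-hand amber bottle at (0.3675,-0.2765), with no turn of the tool, then descending to TCP z = 0.031.

```bash
python3 -m handwheel '[[[0.02,0.022,0,0,0,0],[0.045,0.05,0,0,0,0],[0.07,0.077,0,0,0,0],[0.095,0.104,0,0,0,0],[0.12,0.131,0,0,0,0],[0.145,0.158,0,0,0,0],[0.17,0.185,0,0,0,0],[0.19,0.207,0,0,0,0],[0.2035,0.2225,0,0,0,0],[0.2035,0.2225,-0.02,0,0,0],[0.2035,0.2225,-0.05,0,0,0],[0.2035,0.2225,-0.08,0,0,0],[0.2035,0.2225,-0.1,0,0,0],[0.2035,0.2225,-0.1,0,0,0]]]' -1 50; python3 - <<'E'
from h import *
snap('scene','s1.png'); snap('wrist','w1.png')
cv2.imwrite('pics/j1.png',np.hstack([cv2.resize(cv2.imread(f'pics/{f}'),(400,300)) for f in('s1.png','w1.png')]))
E
```

```text
time_s: 1.27
eef_pos: [0.3639, -0.2738, 0.1272]
eef_rot: [[0.95, 0.312, -0.007], [0.312, -0.95, 0.005], [-0.005, -0.007, -1.0]]
force: [-1.2, 0.8, 0.0]
grip_width: 0.0855
finger_force: 0.0
```

View pics/j1.png

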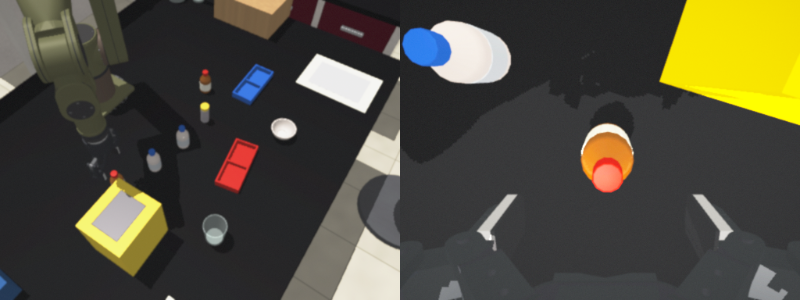

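The combined picture shows the amber bottle at (608,160) on the right side, centred between the open fingers, with the bin clear of them. Descending, gripping and lifting.

```bash
python3 -m handwheel '[[[0,0,-0.02,0,0,0],[0,0,-0.045,0,0,0],[0,0,-0.07,0,0,0],[0,0,-0.09,0,0,0],[0,0,-0.098,0,0,0],[0,0,-0.1,0,0,0],[0,0,-0.1,0,0,0],[0,0,-0.1,0,0,0],[0,0,-0.1,0,0,0]]]' -1 50; python3 -m handwheel '[[[0,0,0,0,0,0],[0,0,0,0,0,0],[0,0,0,0,0,0],[0,0,0,0,0,0],[0,0,0,0,0,0],[0,0,0,0,0,0],[0,0,0,0,0,0],[0,0,0,0,0,0]]]' 1 50
```

```text
time_s: 2.12
eef_pos: [0.3683, -0.2773, 0.0328]
eef_rot: [[0.95, 0.311, 0.002], [0.311, -0.95, -0.002], [0.002, 0.003, -1.0]]
force: [0.4, -0.3, -1.0]
grip_width: 0.0854
finger_force: 0.0
time_s: 2.78
eef_pos: [0.3673, -0.2764, 0.032]
eef_rot: [[0.95, 0.312, 0.001], [0.312, -0.95, -0.0], [0.001, 0.0, -1.0]]
force: [-1.0, 1.3, 5.8]
grip_width: 0.0426
finger_force: 50.1
```

```bash
python3 -m handwheel '[[[0,0,0.015,0,0,0],[0,0,0.04,0,0,0],[0,0,0.07,0,0,0],[0,0,0.1,0,0,0],[0.01,0.009,0.125,0,0,0],[0.03,0.026,0.13,0,0,0],[0.055,0.048,0.13,0,0,0],[0.08,0.07,0.13,0,0,0],[0.105,0.092,0.13,0,0,0],[0.13,0.113,0.13,0,0,0],[0.155,0.135,0.13,0,0,0],[0.18,0.157,0.13,0,0,0],[0.205,0.179,0.13,0,0,0],[0.23,0.2,0.13,0,0,0],[0.255,0.222,0.13,0,0,0],[0.275,0.239,0.13,0,0,0],[0.285,0.248,0.13,0,0,0],[0.2885,0.251,0.13,0,0,0],[0.2885,0.251,0.13,0,0,0]]]' 1 50; python3 -m handwheel '[[[0,0,-0.015,0,0,0],[0,0,-0.04,0,0,0],[0,0,-0.065,0,0,0],[0,0,-0.085,0,0,0],[0,0,-0.1,0,0,0],[0,0,-0.108,0,0,0],[0,0,-0.112,0,0,0],[0,0,-0.112,0,0,0],[0,0,-0.112,0,0,0]]]' 1 50;  python3 - <<'E'
from h import *
print(manip.sense()['q'][[0,5]])
snap('scene','s2.png'); snap('wrist','w2.png')
cv2.imwrite('pics/j2.png',np.hstack([cv2.resize(cv2.imread(f'pics/{f}'),(400,300)) for f in('s2.png','w2.png')]))
E
```

```text
time_s: 4.37
eef_pos: [0.6556, -0.0245, 0.1603]
eef_rot: [[0.95, 0.313, -0.001], [0.313, -0.95, -0.0], [-0.001, -0.0, -1.0]]
force: [-0.6, -1.0, -2.0]
grip_width: 0.0426
finger_force: 51.4
time_s: 5.12
eef_pos: [0.6558, -0.0259, 0.0502]
eef_rot: [[0.95, 0.311, 0.001], [0.311, -0.95, -0.0], [0.001, 0.0, -1.0]]
force: [0.1, -0.2, -1.2]
grip_width: 0.0426
finger_force: 51.4
[ -2.25386537 159.62794701]
```

View pics/j2.png

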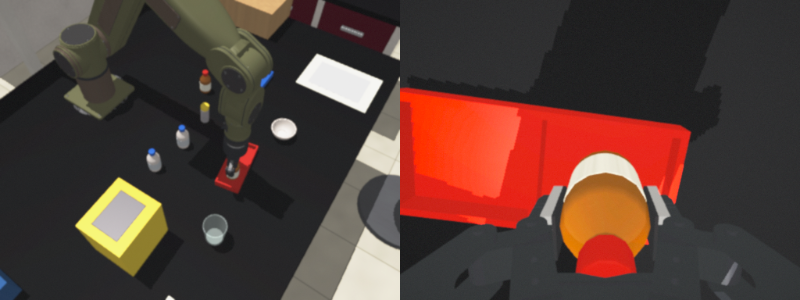

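The wrist view shows the bottle upright over the right bay, around (600,215), well inside the walls. Lowering the last 12 mm, releasing and retreating.

```bash
python3 -m handwheel '[[[0,0,-0.004,0,0,0],[0,0,-0.008,0,0,0],[0,0,-0.011,0,0,0],[0,0,-0.0125,0,0,0],[0,0,-0.0125,0,0,0],[0,0,-0.0125,0,0,0]]]' 1 50; python3 -m handwheel '[[[0,0,0,0,0,0],[0,0,0,0,0,0],[0,0,0,0,0,0],[0,0,0,0,0,0],[0,0,0,0,0,0],[0,0,0,0,0,0]]]' -1 50;python3 -m handwheel '[[[0,0,0.015,0,0,0],[0,0,0.04,0,0,0],[0,0,0.07,0,0,0],[0,0,0.1,0,0,0],[0,0,0.125,0,0,0],[-0.02,0.002,0.125,0,0,7],[-0.04,0.004,0.125,0,0,14],[-0.06,0.006,0.125,0,0,21],[-0.08,0.007,0.125,0,0,28],[-0.1,0.008,0.125,0,0,35],[-0.12,0.009,0.125,0,0,42],[-0.14,0.01,0.125,0,0,49],[-0.16,0.012,0.125,0,0,56],[-0.18,0.014,0.125,0,0,63],[-0.2,0.016,0.125,0,0,70],[-0.2215,0.017,0.125,0,0,77],[-0.2215,0.017,0.125,0,0,82],[-0.2215,0.017,0.125,0,0,82],[-0.2215,0.017,0.125,0,0,82]]]' -1 50
```

```text
time_s: 5.72
eef_pos: [0.6554, -0.0253, 0.0371]
eef_rot: [[0.95, 0.312, -0.0], [0.312, -0.95, 0.0], [-0.0, -0.0, -1.0]]
force: [-1.4, 0.1, 1.5]
grip_width: 0.0428
finger_force: 51.6
time_s: 6.22
eef_pos: [0.6556, -0.0254, 0.0367]
eef_rot: [[0.95, 0.312, 0.0], [0.312, -0.95, -0.0], [0.0, 0.0, -1.0]]
force: [-0.5, 1.1, 0.1]
grip_width: 0.0852
finger_force: 0.0
time_s: 7.8
eef_pos: [0.4346, -0.0084, 0.1622]
eef_rot: [[-0.174, 0.985, 0.002], [0.985, 0.174, -0.0], [-0.0, 0.001, -1.0]]
force: [-0.3, -0.2, -0.1]
grip_width: 0.0859
finger_force: 0.0
```

```bash
python3 -m handwheel '[[[0,0,-0.02,0,0,0],[0,0,-0.045,0,0,0],[0,0,-0.07,0,0,0],[0,0,-0.095,0,0,0],[0,0,-0.115,0,0,0],[0,0,-0.126,0,0,0],[0,0,-0.1305,0,0,0],[0,0,-0.1305,0,0,0],[0,0,-0.1305,0,0,0]]]' -1 50; python3 -m handwheel '[[[0,0,0,0,0,0],[0,0,0,0,0,0],[0,0,0,0,0,0],[0,0,0,0,0,0],[0,0,0,0,0,0],[0,0,0,0,0,0],[0,0,0,0,0,0],[0,0,0,0,0,0]]]' 1 50; python3 -m handwheel '[[[0,0,0.015,0,0,0],[0,0,0.04,0,0,0],[0,0,0.07,0,0,0],[0,0,0.1,0,0,0],[0,0,0.125,0,0,0],[0,0,0.13,0,0,0],[0,0,0.13,0,0,0]]]' 1 50; python3 -c "
from h import *
snap('top','t3.png')"
```

```text
time_s: 8.55
eef_pos: [0.435, -0.0084, 0.0316]
eef_rot: [[-0.175, 0.985, 0.001], [0.985, 0.175, -0.0], [-0.0, 0.001, -1.0]]
force: [-0.7, 0.0, 0.4]
grip_width: 0.0852
finger_force: 0.0
time_s: 9.22
eef_pos: [0.4347, -0.0084, 0.0323]
eef_rot: [[-0.176, 0.984, 0.002], [0.984, 0.176, -0.0], [-0.0, 0.002, -1.0]]
force: [-1.9, -0.4, 6.8]
grip_width: 0.0426
finger_force: 50.1
time_s: 9.8
eef_pos: [0.4356, -0.0084, 0.1632]
eef_rot: [[-0.176, 0.984, 0.005], [0.984, 0.176, -0.0], [-0.001, 0.005, -1.0]]
force: [0.1, 0.4, -1.9]
grip_width: 0.0427
finger_force: 51.5
```

View pics/t3.png

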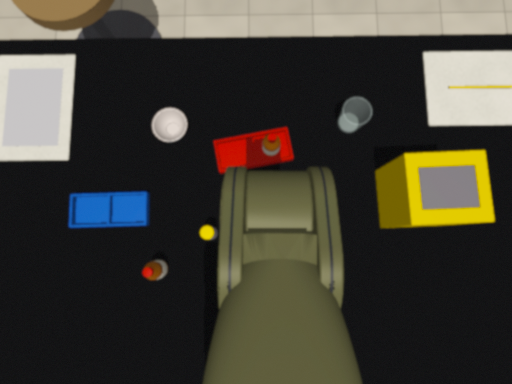

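The amber bottle stands upright in the right bay of the red tray at (271,146), and the other items have not moved. Now carrying the white bottle to the far blue bay at (0.4945,0.4385).

```bash
python3 -m handwheel '[[[0.003,0.02,0,0,0,0],[0.006,0.045,0,0,0,0],[0.01,0.075,0,0,0,0],[0.014,0.105,0,0,0,0],[0.018,0.135,0,0,0,0],[0.022,0.165,0,0,0,0],[0.026,0.195,0,0,0,0],[0.03,0.225,0,0,0,0],[0.034,0.255,0,0,0,0],[0.038,0.285,0,0,0,0],[0.042,0.315,0,0,0,0],[0.046,0.345,0,0,0,0],[0.05,0.375,0,0,0,0],[0.054,0.405,0,0,0,0],[0.057,0.427,0,0,0,0],[0.06,0.442,0,0,0,0],[0.06,0.447,0,0,0,0],[0.06,0.447,0,0,0,0],[0.06,0.447,0,0,0,0]]]' 1 50; python3 -m handwheel '[[[0,0,-0.015,0,0,0],[0,0,-0.04,0,0,0],[0,0,-0.065,0,0,0],[0,0,-0.085,0,0,0],[0,0,-0.1,0,0,0],[0,0,-0.11,0,0,0],[0,0,-0.117,0,0,0],[0,0,-0.122,0,0,0],[0,0,-0.1245,0,0,0],[0,0,-0.1245,0,0,0],[0,0,-0.1245,0,0,0]]]' 1 50; python3 -c "
from h import *
snap('wrist','w4.png')"
```

```text
time_s: 11.43
eef_pos: [0.493, 0.4373, 0.1594]
eef_rot: [[-0.176, 0.984, -0.003], [0.984, 0.176, -0.003], [-0.003, -0.003, -1.0]]
force: [0.2, -0.4, -2.0]
grip_width: 0.0421
finger_force: 51.4
time_s: 12.35
eef_pos: [0.4947, 0.4391, 0.0378]
eef_rot: [[-0.176, 0.984, 0.001], [0.984, 0.176, 0.001], [0.001, 0.002, -1.0]]
force: [0.2, 0.0, -2.1]
grip_width: 0.0425
finger_force: 51.5
```

View pics/w4.png

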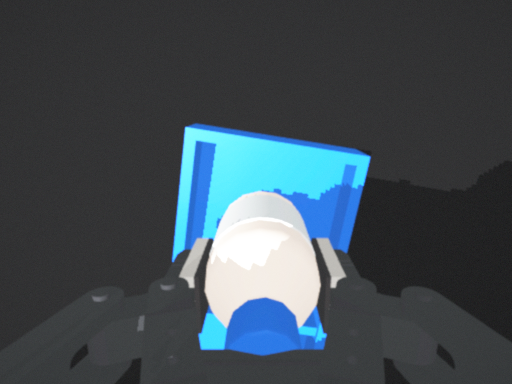

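The white bottle sits mid-bay, with floor visible between it and the far wall. Releasing and going to the second white bottle.

```bash
python3 -m handwheel '[[[0,0,-0.0005,0,0,0],[0,0,-0.0005,0,0,0],[0,0,-0.0005,0,0,0],[0,0,-0.0005,0,0,0],[0,0,-0.0005,0,0,0],[0,0,0.015,0,0,0],[0,0,0.04,0,0,0],[0,0,0.07,0,0,0],[0,0,0.1,0,0,0],[0,0,0.12,0,0,0],[0,0,0.125,0,0,0]]]' -1 50; python3 -m handwheel '[[[-0.003,-0.02,0,0,0,0],[-0.007,-0.05,0,0,0,0],[-0.012,-0.085,0,0,0,0],[-0.017,-0.12,0,0,0,0],[-0.022,-0.155,0,0,0,0],[-0.027,-0.19,0,0,0,0],[-0.032,-0.225,0,0,0,0],[-0.037,-0.26,0,0,0,0],[-0.042,-0.295,0,0,0,0],[-0.047,-0.33,0,0,0,0],[-0.052,-0.365,0,0,0,0],[-0.057,-0.4,0,0,0,0],[-0.062,-0.435,0,0,0,0],[-0.067,-0.47,0,0,0,0],[-0.072,-0.505,0,0,0,0],[-0.077,-0.54,0,0,0,0],[-0.08,-0.565,0,0,0,0],[-0.0825,-0.5815,0,0,0,0],[-0.0825,-0.5815,0,0,0,0],[-0.0825,-0.5815,0,0,0,0]]]' -1 50;  python3 -m handwheel '[[[0,0,-0.02,0,0,0],[0,0,-0.045,0,0,0],[0,0,-0.07,0,0,0],[0,0,-0.095,0,0,0],[0,0,-0.115,0,0,0],[0,0,-0.126,0,0,0],[0,0,-0.1305,0,0,0],[0,0,-0.1305,0,0,0],[0,0,-0.1305,0,0,0]]]' -1 50; python3 -m handwheel '[[[0,0,0,0,0,0],[0,0,0,0,0,0],[0,0,0,0,0,0],[0,0,0,0,0,0],[0,0,0,0,0,0],[0,0,0,0,0,0],[0,0,0,0,0,0],[0,0,0,0,0,0]]]' 1 50
```

```text
time_s: 13.32
eef_pos: [0.496, 0.4404, 0.1666]
eef_rot: [[-0.176, 0.984, 0.006], [0.984, 0.176, 0.005], [0.004, 0.007, -1.0]]
force: [-0.1, -0.5, -0.1]
grip_width: 0.0853
finger_force: 0.0
time_s: 14.98
eef_pos: [0.4109, -0.1431, 0.1612]
eef_rot: [[-0.174, 0.985, -0.001], [0.985, 0.174, 0.001], [0.001, -0.001, -1.0]]
force: [-0.4, 0.0, -0.3]
grip_width: 0.0851
finger_force: 0.0
time_s: 15.73
eef_pos: [0.4118, -0.1422, 0.0315]
eef_rot: [[-0.178, 0.984, -0.0], [0.984, 0.178, 0.0], [0.0, 0.0, -1.0]]
force: [-0.4, -0.0, 1.1]
grip_width: 0.0852
finger_force: 0.0
time_s: 16.4
eef_pos: [0.4121, -0.1431, 0.0323]
eef_rot: [[-0.176, 0.984, 0.002], [0.984, 0.176, -0.0], [-0.001, 0.001, -1.0]]
force: [-1.4, 0.4, 5.9]
grip_width: 0.042
finger_force: 50.3
```

```bash
python3 -m handwheel '[[[0,0,0.015,0,0,0],[0,0,0.04,0,0,0],[0,0,0.07,0,0,0],[0,0,0.1,0,0,0],[0,0,0.125,0,0,0],[0,0,0.13,0,0,0]]]' 1 50; python3 -m handwheel '[[[0.003,0.02,0,0,0,0],[0.008,0.045,0,0,0,0],[0.013,0.075,0,0,0,0],[0.018,0.105,0,0,0,0],[0.023,0.135,0,0,0,0],[0.028,0.165,0,0,0,0],[0.034,0.195,0,0,0,0],[0.039,0.225,0,0,0,0],[0.044,0.255,0,0,0,0],[0.049,0.285,0,0,0,0],[0.054,0.315,0,0,0,0],[0.06,0.345,0,0,0,0],[0.065,0.375,0,0,0,0],[0.07,0.405,0,0,0,0],[0.075,0.435,0,0,0,0],[0.08,0.46,0,0,0,0],[0.083,0.48,0,0,0,0],[0.0845,0.4875,0,0,0,0],[0.0845,0.4875,0,0,0,0],[0.0845,0.4875,0,0,0,0]]]' 1 50; python3 -c "
from h import *
snap('wrist','w5.png')"
```

```text
time_s: 16.9
eef_pos: [0.4141, -0.1439, 0.1655]
eef_rot: [[-0.176, 0.984, 0.007], [0.984, 0.176, -0.002], [-0.004, 0.007, -1.0]]
force: [1.1, 0.0, -1.5]
grip_width: 0.0426
finger_force: 51.6
time_s: 18.57
eef_pos: [0.4954, 0.3438, 0.1603]
eef_rot: [[-0.176, 0.984, -0.002], [0.984, 0.176, -0.002], [-0.002, -0.002, -1.0]]
force: [-0.9, -0.5, -2.5]
grip_width: 0.0428
finger_force: 51.5
```

View pics/w5.png

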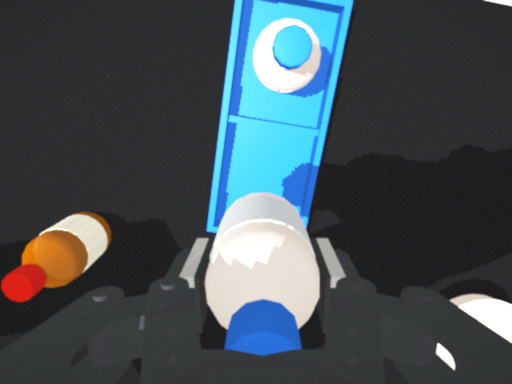

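The first white bottle stands in the far bay at (287,55) and the near bay at (270,170) is free. Lowering, releasing and moving over to the left amber bottle.

```bash
python3 -m handwheel '[[[0,0,-0.015,0,0,0],[0,0,-0.04,0,0,0],[0,0,-0.065,0,0,0],[0,0,-0.085,0,0,0],[0,0,-0.1,0,0,0],[0,0,-0.11,0,0,0],[0,0,-0.117,0,0,0],[0,0,-0.122,0,0,0],[0,0,-0.125,0,0,0],[0,0,-0.125,0,0,0],[0,0,-0.125,0,0,0],[0,0,-0.125,0,0,0]]]' 1 50; python3 -m handwheel '[[[0,0,0,0,0,0],[0,0,0,0,0,0],[0,0,0,0,0,0],[0,0,0,0,0,0],[0,0,0,0,0,0],[0,0,0.015,0,0,0],[0,0,0.04,0,0,0],[0,0,0.07,0,0,0],[0,0,0.1,0,0,0],[0,0,0.12,0,0,0],[0,0,0.125,0,0,0]]]' -1 50;  python3 -m handwheel '[[[-0.015,-0.008,0,0,0,0],[-0.04,-0.022,0,0,0,0],[-0.065,-0.035,0,0,0,0],[-0.09,-0.049,0,0,0,0],[-0.115,-0.062,0,0,0,0],[-0.135,-0.073,0,0,0,0],[-0.15,-0.082,0,0,0,0],[-0.1515,-0.0823,0,0,0,0],[-0.1515,-0.0823,0,0,0,0],[-0.1515,-0.0823,-0.02,0,0,0],[-0.1515,-0.0823,-0.045,0,0,0],[-0.1515,-0.0823,-0.07,0,0,0],[-0.1515,-0.0823,-0.095,0,0,0],[-0.1515,-0.0823,-0.115,0,0,0],[-0.1515,-0.0823,-0.126,0,0,0],[-0.1515,-0.0823,-0.13,0,0,0],[-0.1515,-0.0823,-0.13,0,0,0],[-0.1515,-0.0823,-0.13,0,0,0]]]' -1 50; python3 -m handwheel '[[[0,0,0,0,0,0],[0,0,0,0,0,0],[0,0,0,0,0,0],[0,0,0,0,0,0],[0,0,0,0,0,0],[0,0,0,0,0,0],[0,0,0,0,0,0],[0,0,0,0,0,0]]]' 1 50
```

```text
time_s: 19.62
eef_pos: [0.4968, 0.345, 0.0374]
eef_rot: [[-0.176, 0.984, 0.002], [0.984, 0.176, 0.001], [0.001, 0.002, -1.0]]
force: [-0.1, -0.7, 2.1]
grip_width: 0.0426
finger_force: 51.9
time_s: 20.53
eef_pos: [0.4982, 0.3461, 0.1656]
eef_rot: [[-0.176, 0.984, 0.006], [0.984, 0.176, 0.004], [0.003, 0.007, -1.0]]
force: [0.4, 0.2, 0.5]
grip_width: 0.0852
finger_force: 0.0
time_s: 22.03
eef_pos: [0.3455, 0.263, 0.0314]
eef_rot: [[-0.176, 0.984, 0.001], [0.984, 0.176, 0.0], [0.0, 0.001, -1.0]]
force: [0.1, 0.1, 0.1]
grip_width: 0.0853
finger_force: 0.0
time_s: 22.7
eef_pos: [0.3451, 0.2628, 0.0323]
eef_rot: [[-0.176, 0.984, 0.001], [0.984, 0.176, 0.001], [0.001, 0.002, -1.0]]
force: [-0.3, -0.6, 5.0]
grip_width: 0.0426
finger_force: 50.1
```

```bash
python3 -m handwheel '[[[0,0,0.015,0,0,0],[0,0,0.04,0,0,0],[0,0,0.07,0,0,0],[0,0,0.1,0,0,0],[0,0,0.125,0,0,0],[0.015,-0.01,0.13,0,0,0],[0.04,-0.027,0.13,0,0,0],[0.065,-0.043,0.13,0,0,0],[0.09,-0.06,0.13,0,0,0],[0.115,-0.076,0.13,0,0,0],[0.14,-0.093,0.13,0,0,0],[0.165,-0.11,0.13,0,0,0],[0.19,-0.126,0.13,0,0,0],[0.215,-0.143,0.13,0,0,0],[0.24,-0.159,0.13,0,0,0],[0.265,-0.176,0.13,0,0,0],[0.285,-0.189,0.13,0,0,0],[0.294,-0.195,0.13,0,0,0],[0.294,-0.195,0.13,0,0,0],[0.294,-0.195,0.13,0,0,0]]]' 1 50; python3 -c "
from h import *
snap('wrist','w6.png')"
```

```text
time_s: 24.37
eef_pos: [0.6378, 0.0673, 0.1608]
eef_rot: [[-0.176, 0.984, -0.002], [0.984, 0.176, 0.0], [0.001, -0.002, -1.0]]
force: [0.3, 0.4, -0.1]
grip_width: 0.0421
finger_force: 51.3
```

View pics/w6.png

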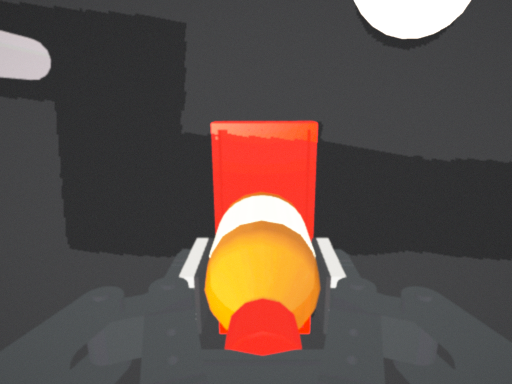

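The amber bottle is above the left bay and aligned with the red tray. Lowering, releasing, then going to the vial with an 82° turn so that the fingers close along the bin's y axis.

```bash
python3 -m handwheel '[[[0,0,-0.015,0,0,0],[0,0,-0.04,0,0,0],[0,0,-0.065,0,0,0],[0,0,-0.085,0,0,0],[0,0,-0.1,0,0,0],[0,0,-0.11,0,0,0],[0,0,-0.117,0,0,0],[0,0,-0.122,0,0,0],[0,0,-0.125,0,0,0],[0,0,-0.125,0,0,0],[0,0,-0.125,0,0,0],[0,0,-0.125,0,0,0]]]' 1 50; python3 -m handwheel '[[[0,0,0,0,0,0],[0,0,0,0,0,0],[0,0,0,0,0,0],[0,0,0,0,0,0],[0,0,0,0,0,0],[0,0,0.015,0,0,0],[0,0,0.04,0,0,0],[0,0,0.07,0,0,0],[0,0,0.1,0,0,0],[0,0,0.12,0,0,0],[0,0,0.125,0,0,0]]]' -1 50;  python3 -m handwheel '[[[-0.01,0.003,0,0,0,6],[-0.03,0.009,0,0,0,13],[-0.05,0.016,0,0,0,20],[-0.07,0.022,0,0,0,27],[-0.09,0.028,0,0,0,34],[-0.11,0.034,0,0,0,41],[-0.13,0.04,0,0,0,48],[-0.15,0.047,0,0,0,55],[-0.17,0.053,0,0,0,62],[-0.19,0.059,0,0,0,69],[-0.2,0.062,0,0,0,76],[-0.205,0.0638,0,0,0,82],[-0.205,0.0638,0,0,0,82],[-0.205,0.0638,0,0,0,82]]]' -1 50; python3 - <<'E'
from h import *
snap('scene','s7.png'); snap('wrist','w7.png')
cv2.imwrite('pics/j7.png',np.hstack([cv2.resize(cv2.imread(f'pics/{f}'),(400,300)) for f in('s7.png','w7.png')]))
E
```

```text
time_s: 25.42
eef_pos: [0.6393, 0.0675, 0.0374]
eef_rot: [[-0.176, 0.984, 0.002], [0.984, 0.176, 0.0], [0.0, 0.002, -1.0]]
force: [-1.4, 0.1, 2.0]
grip_width: 0.0425
finger_force: 51.6
time_s: 26.33
eef_pos: [0.6411, 0.0676, 0.1659]
eef_rot: [[-0.176, 0.984, 0.007], [0.984, 0.176, 0.001], [-0.001, 0.007, -1.0]]
force: [0.9, 0.3, 0.1]
grip_width: 0.0858
finger_force: 0.0
time_s: 27.5
eef_pos: [0.4332, 0.1311, 0.1608]
eef_rot: [[-0.999, -0.035, -0.0], [-0.035, 0.999, -0.0], [0.0, -0.0, -1.0]]
force: [0.1, -0.4, -0.3]
grip_width: 0.0853
finger_force: 0.0
```

View pics/j7.png

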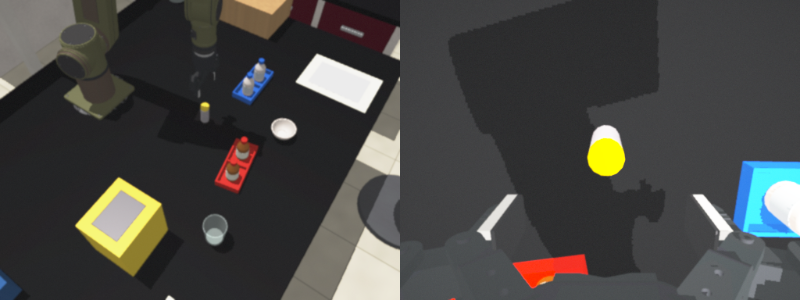

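All four bottles stand in their bays in the left picture, and the vial at (605,155) on the right is centred between the fingers. Gripping the vial and lifting it above bin height.

```bash
python3 -m handwheel '[[[0,0,-0.02,0,0,0],[0,0,-0.045,0,0,0],[0,0,-0.07,0,0,0],[0,0,-0.095,0,0,0],[0,0,-0.115,0,0,0],[0,0,-0.122,0,0,0],[0,0,-0.125,0,0,0],[0,0,-0.125,0,0,0],[0,0,-0.125,0,0,0]]]' -1 40; python3 -m handwheel '[[[0,0,0,0,0,0],[0,0,0,0,0,0],[0,0,0,0,0,0],[0,0,0,0,0,0],[0,0,0,0,0,0],[0,0,0,0,0,0],[0,0,0,0,0,0],[0,0,0,0,0,0],[0,0,0,0,0,0]]]' 1 40; python3 -m handwheel '[[[0,0,0.015,0,0,0],[0,0,0.04,0,0,0],[0,0,0.07,0,0,0],[0,0,0.1,0,0,0],[0,0,0.13,0,0,0],[0,0,0.16,0,0,0],[0,0,0.19,0,0,0],[0,0,0.21,0,0,0],[0,0,0.222,0,0,0],[0,0,0.224,0,0,0]]]' 1 40; python3 -m handwheel '[[[0.003,-0.02,0,0,0,0],[0.007,-0.045,0,0,0,0],[0.012,-0.075,0,0,0,0],[0.018,-0.11,0,0,0,0],[0.024,-0.145,0,0,0,0],[0.03,-0.18,0,0,0,0],[0.036,-0.215,0,0,0,0],[0.041,-0.25,0,0,0,0],[0.047,-0.285,0,0,0,0],[0.053,-0.32,0,0,0,0],[0.059,-0.355,0,0,0,0],[0.064,-0.39,0,0,0,0],[0.07,-0.425,0,0,0,0],[0.076,-0.46,0,0,0,0],[0.081,-0.49,0,0,0,0],[0.084,-0.51,0,0,0,0],[0.0855,-0.5188,0,0,0,0],[0.0855,-0.5188,0,0,0,0],[0.0855,-0.5188,0,0,0,0],[0.0855,-0.5188,0,0,0,0]]]' 1 40;python3 - <<'E'
from h import *
snap('scene','s8.png'); snap('wrist','w8.png')
cv2.imwrite('pics/j8.png',np.hstack([cv2.resize(cv2.imread(f'pics/{f}'),(400,300)) for f in('s8.png','w8.png')]))
E
```

```text
time_s: 28.35
eef_pos: [0.4347, 0.1313, 0.0371]
eef_rot: [[-0.999, -0.037, 0.002], [-0.037, 0.999, 0.0], [-0.002, 0.0, -1.0]]
force: [0.3, -0.3, -0.3]
grip_width: 0.0853
finger_force: 0.0
time_s: 29.1
eef_pos: [0.4339, 0.1313, 0.0368]
eef_rot: [[-0.999, -0.038, 0.001], [-0.038, 0.999, 0.0], [-0.001, 0.0, -1.0]]
force: [-0.4, 0.2, 5.8]
grip_width: 0.0312
finger_force: 39.3
time_s: 29.93
eef_pos: [0.4349, 0.1315, 0.2626]
eef_rot: [[-0.999, -0.038, 0.004], [-0.038, 0.999, 0.001], [-0.004, 0.001, -1.0]]
force: [-0.6, 0.3, -1.4]
grip_width: 0.0308
finger_force: 39.7
time_s: 31.6
eef_pos: [0.5187, -0.386, 0.2599]
eef_rot: [[-0.999, -0.039, -0.001], [-0.039, 0.999, 0.001], [0.001, 0.002, -1.0]]
force: [-0.0, -1.0, -0.5]
grip_width: 0.0311
finger_force: 39.9
```

View pics/j8.png

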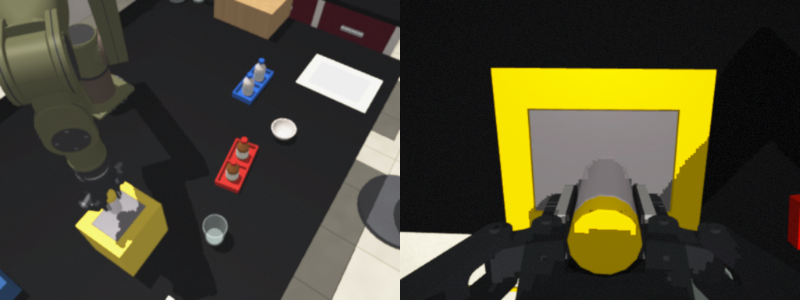

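The vial is centred over the grey flap, at (605,150) in the right picture, with the fingers spread along y. Pushing it about 60 mm through.

```bash
python3 -m handwheel '[[[0,0,-0.01,0,0,0],[0,0,-0.02,0,0,0],[0,0,-0.03,0,0,0],[0,0,-0.04,0,0,0],[0,0,-0.05,0,0,0],[0,0,-0.06,0,0,0],[0,0,-0.07,0,0,0],[0,0,-0.08,0,0,0],[0,0,-0.088,0,0,0],[0,0,-0.094,0,0,0],[0,0,-0.094,0,0,0],[0,0,-0.094,0,0,0]]]' 1 40; python3 -c "
from h import *
snap('wrist','w9.png')"
```

```text
time_s: 32.7
eef_pos: [0.5187, -0.3875, 0.1658]
eef_rot: [[-0.999, -0.037, -0.001], [-0.037, 0.999, 0.001], [0.001, 0.001, -1.0]]
force: [-0.2, 0.3, 0.4]
grip_width: 0.031
finger_force: 39.9
```

View pics/w9.png

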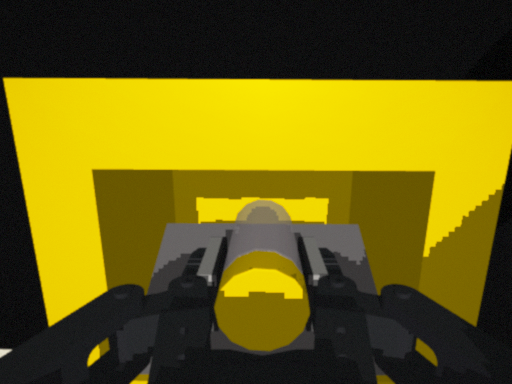

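The flap is swung down at (262,290) and the vial hangs upright in the open mouth. Opening partway to release it.

```bash
python3 -m handwheel '[[[0,0,0,0,0,0],[0,0,0,0,0,0],[0,0,0,0,0,0],[0,0,0,0,0,0],[0,0,0,0,0,0],[0,0,0,0,0,0],[0,0,0,0,0,0],[0,0,0,0,0,0]]]' -0.3 40; python3 -c "
from h import *
snap('wrist','w10.png')"
```

```text
time_s: 33.42
eef_pos: [0.5191, -0.3877, 0.1664]
eef_rot: [[-0.999, -0.038, 0.0], [-0.038, 0.999, -0.0], [-0.0, -0.0, -1.0]]
force: [0.3, -0.2, 0.9]
grip_width: 0.0556
finger_force: 0.2
```

View pics/w10.png

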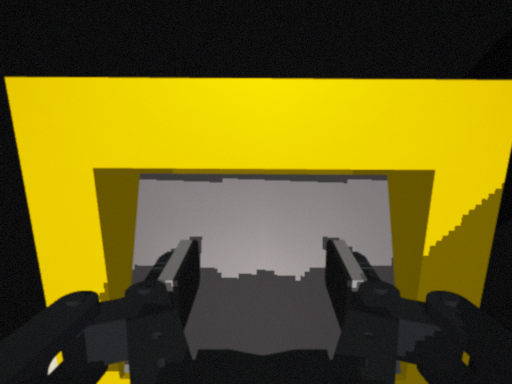

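The vial has dropped in and the flap is back up, resting lightly against the fingertips. Retreating upwards, then checking everything from the fixed cameras.

```bash
python3 -m handwheel '[[[0,0,0.01,0,0,0],[0,0,0.025,0,0,0],[0,0,0.05,0,0,0],[0,0,0.08,0,0,0],[0,0,0.11,0,0,0],[-0.02,0,0.13,0,0,0],[-0.05,0,0.13,0,0,0],[-0.08,0,0.13,0,0,0],[-0.11,0,0.13,0,0,0],[-0.14,0,0.13,0,0,0],[-0.17,0,0.13,0,0,0],[-0.2,0,0.13,0,0,0],[-0.22,0,0.13,0,0,0],[-0.22,0,0.13,0,0,0],[-0.22,0,0.13,0,0,0]]]' -0.3 40; python3 - <<'E'
from h import *
A=snap('top','t11.png');B=snap('scene','s11.png')
cv2.imwrite('pics/j11.png',np.hstack([cv2.resize(cv2.imread(f'pics/{f}'),(400,300)) for f in('t11.png','s11.png')]))
trays={'red':((.6475,.0208),10.2),'blue':((.4955,.3915),1.1)}
for s in(A,B):
    P=cloud(s); p=P[(P[...,2]>.09)&(P[...,2]<.12)]
    for n,(c,a) in trays.items():
        a=np.radians(a);R=np.array([[np.cos(a),-np.sin(a)],[np.sin(a),np.cos(a)]])
        q=(p[:,:2]-c)@R; k=(abs(q[:,0])<.05)&(abs(q[:,1])<.1); q=q[k];z=p[k,2]
        for sg in(1,-1):
            m=q[:,1]*sg>0; print(n,sg,np.round(cv2.minEnclosingCircle(q[m].astype(np.float32))[0],4),'top %.4f'%np.percentile(z[m],90) if m.any() else None)
    for n,c,h in(('beaker',(.7245,-.235),.09),('dish',(.711,.236),.04)):
        k=(np.hypot(P[...,0]-c[0],P[...,1]-c[1])<.07)&(P[...,2]>h-.008)&(P[...,2]<h+.01)
        print(n,np.round(cv2.minEnclosingCircle(P[k][:,:2].astype(np.float32))[0],4))
E
```

```text
time_s: 34.72
eef_pos: [0.2984, -0.3878, 0.2973]
eef_rot: [[-0.999, -0.036, 0.001], [-0.036, 0.999, -0.001], [-0.001, -0.001, -1.0]]
force: [1.1, 0.3, -0.5]
grip_width: 0.0556
finger_force: 0.0
red 1 [-0.0003  0.0469] top 0.1064
red -1 [-0.0003 -0.0476] top 0.1069
blue 1 [-0.0007  0.0467] top 0.1064
blue -1 [ 0.0009 -0.0471] top 0.1063
beaker [ 0.7253 -0.2348]
dish [0.7127 0.2354]
red 1 [-0.0005  0.0466] top 0.1077
red -1 [-0.001  -0.0481] top 0.1079
blue 1 [-0.0017  0.0461] top 0.1081
blue -1 [-0.0019 -0.0478] top 0.1084
beaker [ 0.7232 -0.2344]
dish [0.7099 0.2374]
```

View pics/j11.png

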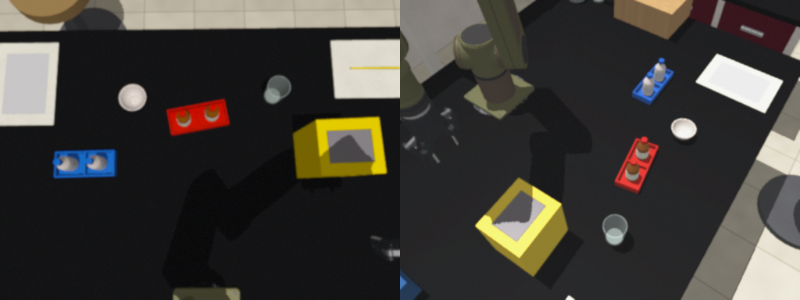

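The bottles stand within 3 mm of their bay centres, with their tops at about 0.106–0.108 m, so on the tray floor. The flap is shut at (350,150), the vial is no longer in view, and the beaker and dish have not moved. The arm is clear, so I'm handing in.

```bash
python3 -c "
from rig import manip
print(manip.hand_in())"
```

```text
the job is handed in; nothing more can be done
None
```

I handed the job in at about 35 s: both amber bottles stand in the red tray, both white ones in the blue tray, and the vial dropped through the bin flap, which closed over it (so its rest inside wasn't seen); beaker and dish stayed put, and no verdict was returned.

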